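# Put the spread tub away in the touch-latch keeper

### The job

Put the yellow-lidded spread tub away in the blue-lidded keeper: press the keeper's lid to free its push-push latch so that it springs fully open, set the tub down upright on the keeper's floor, then push the lid shut and press it home until it stays latched. Lean on the lid only gently (never more than about 10 N), set the tub down rather than dropping it, and leave everything else where it stands.

Things in the scene. Friction and masses are not known exactly. Their poses are not given: they have to be found in the camera images.
- keeper: Spread keeper fixed to the worktop: white open box, outside 240 (x) by 190 (y) by 80 mm high, walls and floor 5 mm, with a blue hinged lid. Origin: centre of its underside, on the worktop. z up, x along the hinge, y from the latch side to the hinge side: hinge at +y (about the robot's left), latch at -y.
- keeper_floor (a point): Point on top of the keeper's floor (5 mm above the worktop), 10 mm from its centre in +y. Axes as the keeper's. The half with x below 0 is empty; the small jar stands in the half with x above 0. Inside the -y wall, in the middle, stands the grey latch shroud, 44 mm wide along x, reaching in to y = -51 mm from the keeper's centre.
- keeper_hinge (a point): Point on the hinge axis of the lid, in the middle of its length, 104 mm above the worktop, 92 mm from the keeper's centre in +y. Axes as the keeper's.
- latch (a point): Top of the grey push-push latch, in the middle of the keeper's -y side, 81 mm up. Pressing the lid's free edge to the stop and letting go frees a latched lid, or relatches an open one, which then rises back to angle 0. Near the press spot 2.5 to 4 N moves it; it sinks 8 to 20 mm below angle 0 to a firm stop, a depth that differs for every press and cannot be seen. A reading of 5 to 7 N means the stop.
- lid (a joint): Lid angle in rad: 0 latched shut (level), negative when pressed lower (never past -0.14), about 1.75 fully open (a little past upright). Once free, a damped spring opens it fully in about 4 s; it pushes the free edge up with about 2 N when shut, so the lid stays shut only when latched. Sweeping it down from open takes 1 to 4 N.
- lid_press (a point): Centre of the white 28 mm press spot on the blue lid, middle of the free edge, 171 mm from the hinge axis. Moves with the lid; z is the lid's outward normal. The lid is 252 mm along the hinge, reaches 196 mm from the axis; its outer face lies 6 mm outside the axis. A 28 mm skirt runs round its three free edges; a steel pin hangs 45 mm below the lid at 165 mm from the axis.
- tub: The tub to put away: round white tub with a red band and a yellow lid, 60 mm across the lid (52 mm at the foot, 58 mm below the lid), 48 mm high, about 0.16 kg. Origin: centre of its underside, z up.
- tub_green: Another tub of the same shape with a green lid and green band; leave it. Origin: centre of its underside.
- jar: Small amber jar with a red cap, 46 mm across, 45 mm high, standing in the keeper; leave it. Origin: centre of its underside.
- mug: White mug, 80 mm across, 90 mm high; leave it.
- soap: Clear bottle with a yellow cap, 60 mm across, 190 mm high; leave it.
- roll: Brown bread roll, 84 mm across, 46 mm high; leave it.
- can: Green can, 66 mm across, 100 mm high; leave it.
- spreader: Flat spreader with a yellow handle, 200 mm long; leave it.
There are look-alikes about, which are no part of the job. Leave any grey or purple look-alike of the tub alone.

How it is judged:
On the way, in this order (a step that is already met when the one before it is completed fails the run):
1. the lid has been freed and stands open (value of joint lid above 1.4 rad), for 0.2 s.
2. the tub stands upright on the keeper's floor, let go, lid still open (x of tub in the frame of keeper between -0.095 and 0.095 m and y of tub in the frame of keeper between -0.065 and 0.065 m and z of tub in the frame of keeper below 0.011 m and angle between tub's own z axis and vertical below 0.1 rad and contact force between the fingers and tub below 0.1 N and value of joint lid above 1 rad), for 0.2 s.
At the end, for the whole second after the job is handed in: The lid is latched shut (angle between -0.012 and 0.02 rad, by itself), the tub stands upright (within 0.1 rad) at rest on the keeper's floor (its underside less than 11 mm above the worktop, its centre within 95 mm of the keeper's centre along the hinge and 65 mm across), and nothing is held (x of tub in the frame of keeper between -0.095 and 0.095 m and y of tub in the frame of keeper between -0.065 and 0.065 m and z of tub in the frame of keeper below 0.011 m and angle between tub's own z axis and vertical below 0.1 rad and contact force between the fingers and tub below 0.1 N and value of joint lid between -0.012 and 0.02 rad and linear speed of tub below 0.02 m/s); the robot touches nothing.
It fails at once if the lid is pushed with more than 12 N (contact force between lid and the fingers above 12 N or contact force between lid and the arm above 12 N).
It fails at once if the tub is dropped (falls free, faster than 0.6 m/s) (linear speed of tub above 0.6 m/s and contact force between the fingers and tub below 0.1 N).
It fails at once if something else is shifted by more than 30 mm (distance of any of tub_green, jar, mug, soap, roll, can, spreader from where it was at the start of the episode above 0.03 m).
It also fails if it takes over 72 s, if anything falls off the work surface, if the arm or the gripper's body presses on something with over 40 N, if the wrist force passes 120 N, or if a joint passes its speed limit or range.

### The arm

A 7-joint arm with a two-finger parallel gripper is mounted at the origin on the work surface. World frame = base frame: x ahead of the robot, y to its left, z up, the work surface at z = 0. Lengths are in m, angles in rad, forces in N, time in s.
With the tool pointing down it reaches from about 0.4 to 0.85 m from the base axis. Payload 4.5 kg.
Tool frame: the origin (TCP) lies midway between the tips of the shut fingers; the grasp point (between the pads) lies 19 mm behind it; z points along the fingers, y is the direction in which the jaws open and shut (so a half turn about z gives the same grasp; the last joint's range is limited). The gripper opens to 88 mm and grips with 3 to 60 N. Pads are 18 mm wide; open, the fingers measure 123 mm over their backs; the gripper's body (75 mm by 187 mm) begins 45 mm behind the grasp point.
Start: joints at [-1.096, 0.689, -0.195, 1.565, 0.157, 0.902, -0.215], TCP at [0.267, 0.565, 0.239] pointing down, gripper open.
Joint ranges: [-3.01, 3.01], [-0.46, 2.08], [-1.47, 1.51], [0.13, 2.56], [-1, 4.14], [0.04, 2.09], [-2.66, 2.66]. Speed limits (rad/s): [2.57, 2.57, 3.14, 3.14, 3.14, 3.14, 3.14].

### API

Orientations are given as a unit quaternion [x, y, z, w].
In Python, from plant import r gives the robot as it stands. The module is installed in compiled form; this text tells all that it offers.
- The arm moves only by the tool carry_out, never from a script. Its argument "commands" is a list of rows, each a list of 6 numbers: the shift along the tool's x, y, z in m, then the turn, a rotation vector about the tool's x, y, z in degrees. In form: [[dx, dy, dz, wx, wy, wz], ...]. A call has 1 to 12 rows; each row is the pose to reach, as a shift and turn from the pose commanded when the call began, along the tool's axes at that moment; what a row does not reach only later rows make up. A row lasts 1/10 s, in which the tool goes at most 50 mm and 8.59 degrees, less where a joint would pass 70% of its speed; a pose out of reach is approached as far as the arm can. A call with a gripper value outside its range is refused whole. "fingers" is the closure in counts, from 0 (fully open) to 255 (shut), set as the call begins (left out, the last holds). The fingers move at their own pace and stop on an object; "grip_force" is the grip in N (left out, the last holds). Time passes only in rows, so rows that repeat a pose let the fingers close. It gives the time, the measured TCP pose, the force and the opening at its end, in the units of the state.
- r.get_state(): the state, without advancing time (a new reading comes with each control period).
- r.snapshot(name): name is "side" or "top"; returns a dict with "img" (420x560x3 uint8, blue, green, red), "intrinsics" (3x3 intrinsics, pixels), "extrinsics" (4x4, takes a point from camera to world coordinates). Camera axes: x right, y down, z forward; pixel columns grow to the right and rows downward; lengths in m; the calibration is good to about 2 mm. A picture is of the moment at which its call begins. There is no depth.
- r.finish_job(): hands the job in, once; it reports no verdict.
Trained networks look in a picture, given as the dict that the camera call returned (one of the last four; its "shot" number tells which), for a name from the list of things; names that differ only in an ending like _2 or _b are one class to them, and where a whole thing is asked for, a point or a joint stands for the part that bears it (a point fixed in the world has none). Each returns a list of dicts, best first, with "p" (0 to 1); they miss things now and then, are a little off and sometimes report something else, mostly with a low value. They report only what shows in the picture. A call takes as long as a camera call. They do not tell look-alikes from the thing itself.
- r.spot_in(picture, label): "xyz" ([x, y, z] in m, in world coordinates, good to about 4 mm: the middle of the surface that is visible of it).
- r.spot_point(picture, label): "xyz" ([x, y, z] in m, in world coordinates, good to about 4 mm: a listed point, or the origin of a listed thing).
The state is a dict: "clock": time; "q": joint angles; "qd": joint speeds; "joint_torque": joint torques, N m; "tool_pos": TCP position; "eef_rot": TCP orientation; "contact_force": force on the tool from outside, world axes, zero at the start; "moment": the same for the moment, N m; "opening": opening from 0.0 (shut) to 1.0 (fully open).
Only numpy, scipy, OpenCV 4.12 (cv2) and the standard library are available. Lean on these libraries where they do the work, as an engineer would, in place of code of your own. Each camera call takes 0.05 s, during which the arm holds its last target.

## Working session

There is one attempt and no reset: what is moved stays moved. The work goes in short steps, Python scripts to look and compute and a tool call to move; the robot and the scene stay as the last step left them, time stands still between calls to the robot, and variables do not carry over. Pictures are saved under pics/ and viewed, and the job is handed in when it is done.

Besides the shell and the picture viewer there is one more tool, called after "Emit:" by a JSON object that holds its "name" and its "arguments", one argument or row to a line. carry_out: Moves the arm, as the interface text tells. Its arguments: {"type":"object","properties":{"commands":{"type":"array","items":{"type":"array","items":{"type":"number"}}},"fingers":{"type":"number"},"grip_force":{"type":"number"}},"required":["commands"]}

```bash
mkdir -p pics
python3 - <<'E'
from plant import r
import cv2,numpy as np
np.set_printoptions(precision=4,suppress=True)
s=r.get_state()
print(s)
for n in("side","top"):
    p=r.snapshot(n); cv2.imwrite(f"pics/{n}0.png",p["img"]); print(n,p["intrinsics"],p["extrinsics"])
    for l in ["keeper","keeper_floor","keeper_hinge","latch","lid_press","tub","tub_green","jar","mug","soap","roll","can","spreader"]:
        try:
            print(l,[(np.round(d["xyz"],3).tolist(),round(d["p"],2)) for d in r.spot_point(p,l)])
        except Exception as e: print(l,e)
E
```

```text
{'clock': 0.0, 'q': array([-1.0962,  0.69  , -0.1945,  1.5663,  0.1573,  0.9025, -0.2151]), 'qd': array([ 0.001 , -0.    ,  0.0001, -0.0005, -0.0025, -0.0006,  0.0003]), 'joint_torque': array([ -0.0004, -52.7551,  -1.2668, -15.3423,  -0.0526,   0.0066,
         0.0002]), 'tool_pos': array([0.2664, 0.5647, 0.2379]), 'eef_rot': array([ 0.2186,  0.9758, -0.0009, -0.0001]), 'contact_force': array([ 0.6192, -0.413 , -0.1322]), 'moment': array([0.0116, 0.0317, 0.0117]), 'opening': 0.9995835665526069}
side [[510.4587   0.     286.3467]
 [  0.     510.4587 210.9033]
 [  0.       0.       1.    ]] [[ 0.6973 -0.4884  0.5246 -0.1575]
 [-0.7165 -0.455   0.5288 -0.7966]
 [-0.0196 -0.7446 -0.6672  1.016 ]
 [ 0.      0.      0.      1.    ]]
keeper [([0.558, 0.073, 0.001], 0.6)]
keeper_floor []
keeper_hinge [([0.549, 0.167, 0.104], 0.83)]
latch [([0.563, 0.004, 0.082], 0.89), ([0.585, -0.34, 0.002], 0.5)]
lid_press [([0.562, -0.004, 0.114], 0.69)]
tub [([0.377, -0.25, -0.0], 0.97), ([0.587, -0.339, 0.002], 0.81), ([0.598, -0.22, -0.002], 0.76), ([0.479, -0.33, 0.002], 0.57)]
tub_green [([0.481, -0.
[... 452 characters left out ...]
 -0.0026 -0.0408]
 [-0.0059 -0.2067 -0.9784  1.5836]
 [ 0.      0.      0.      1.    ]]
keeper [([0.56, 0.076, 0.001], 0.87)]
keeper_floor []
keeper_hinge [([0.545, 0.169, 0.102], 0.65)]
latch [([0.562, 0.002, 0.081], 0.64)]
lid_press [([0.562, -0.005, 0.116], 0.81), ([0.448, 0.386, -0.004], 0.73)]
tub [([0.587, -0.339, 0.0], 0.82), ([0.483, -0.332, -0.001], 0.77), ([0.376, -0.251, 0.002], 0.53)]
tub_green [([0.481, -0.203, -0.0], 0.78)]
jar []
mug [([0.449, 0.388, -0.002], 0.68)]
soap [([0.635, 0.427, -0.005], 0.65)]
roll [([0.396, -0.455, 0.0], 0.59), ([0.59, -0.34, -0.0], 0.32)]
can [([0.75, -0.191, -0.002], 0.74)]
spreader [([0.561, -0.559, -0.002], 0.95), ([0.544, 0.165, 0.102], 0.53)]
```

View pics/side0.png

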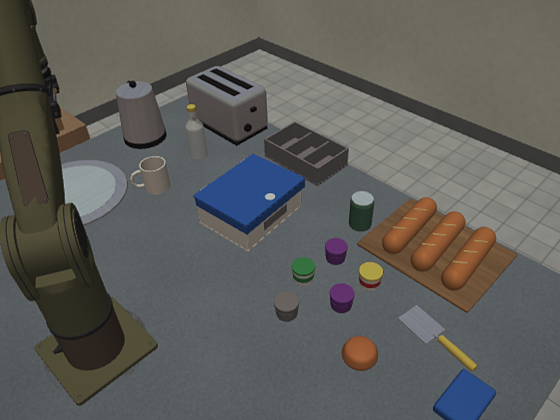

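View pics/top0.png

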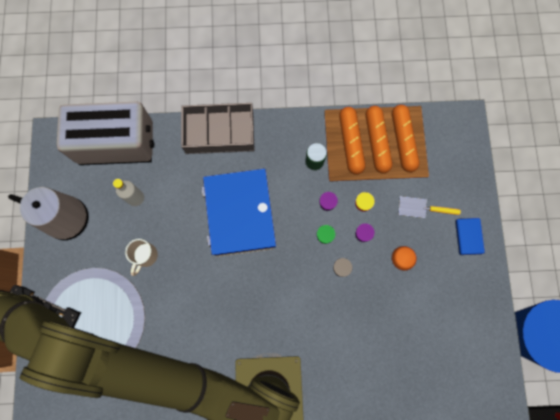

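Candidates for the tub in the side view: yellow lid with red band at (371,274), purple at (336,250) and (342,297), grey at (287,305), green at (303,269). By the description I choose the yellow one (top view (365,201)), and will check it in a crop.

```bash
cat > h.py <<'E'
import cv2,numpy as np
np.set_printoptions(precision=4,suppress=True)
def proj(p,X):
    E=np.linalg.inv(p["extrinsics"]);c=E[:3,:3]@np.array(X,float)+E[:3,3];u=p["intrinsics"]@c;return u[:2]/u[2]
def ray(p,uv,z):
    d=p["extrinsics"][:3,:3]@np.linalg.inv(p["intrinsics"])@np.array([uv[0],uv[1],1.]);o=p["extrinsics"][:3,3]
    return o+d*(z-o[2])/d[2]
E
python3 - <<'E'
from plant import r
from h import *
for n in("side","top"):
    p=r.snapshot(n);im=p["img"]
    hsv=cv2.cvtColor(im,cv2.COLOR_BGR2HSV)
    c=proj(p,[0.587,-0.339,0.048]);print(n,c)
    x,y=map(int,c);cr=im[y-40:y+40,x-40:x+40];cv2.imwrite(f"pics/crop_{n}.png",cv2.resize(cr,(480,480),interpolation=cv2.INTER_CUBIC))
    m=cv2.inRange(hsv,(22,120,90),(35,255,255));k,lab,st,ce=cv2.connectedComponentsWithStats(m)
    for i in range(1,k):
        if st[i,4]>30: print("yellow",ce[i],st[i],ray(p,ce[i],0.048))
    # lid top face blue
    m=cv2.inRange(hsv,(100,150,60),(125,255,255));k,lab,st,ce=cv2.connectedComponentsWithStats(m)
    for i in range(1,k):
        if st[i,4]>1500:
            cs,_=cv2.findContours((lab==i).astype(np.uint8),cv2.RETR_EXTERNAL,cv2.CHAIN_APPROX_NONE)
            b=cv2.boxPoints(cv2.minAreaRect(cs[0]));print("blue",st[i])
            a=cv2.approxPolyDP(cs[0],5,True)[:,0]
            for q in a: print(q,ray(p,q,0.11))
    for l in["lid_press","keeper","keeper_hinge","latch","tub"]:
        print(l,[(np.round(d["xyz"],3).tolist(),round(d["p"],2)) for d in r.spot_point(p,l)])
    # white press spot
    c=proj(p,[0.562,-0.005,0.11]);x,y=map(int,c)
    sub=hsv[y-15:y+15,x-15:x+15];m=((sub[...,1]<90)&(sub[...,2]>150)).astype(np.uint8)
    k,lab,st,ce=cv2.connectedComponentsWithStats(m)
    for i in range(1,k): print("white",st[i,4],ce[i]+[x-15,y-15],ray(p,ce[i]+[x-15,y-15],0.11))
E
cd pics; python3 -c "
import cv2,numpy as np;cv2.imwrite('crops.png',np.hstack([cv2.resize(cv2.imread('crop_side.png'),(390,390)),cv2.resize(cv2.imread('crop_top.png'),(390,390))]))"
```

```text
side [370.327  270.4025]
yellow [190.7692 106.4615] [187 104   9   6  39] [0.7779 0.6352 0.048 ]
yellow [370.5989 270.9944] [359 262  24  19 354] [ 0.5859 -0.3407  0.048 ]
yellow [457.5036 351.7101] [438 335  38  35 276] [ 0.5292 -0.617   0.048 ]
blue [ 194  154  111   80 4765]
[304 178] [ 0.6905 -0.017   0.11  ]
[252 154] [0.6696 0.1792 0.11  ]
[194 196] [0.425  0.1515 0.11  ]
[197 205] [0.407  0.1154 0.11  ]
[247 233] [ 0.4263 -0.0639  0.11  ]
[304 186] [ 0.6638 -0.0416  0.11  ]
blue [ 434  369   62   51 1993]
[495 391] [ 0.4581 -0.7237  0.11  ]
[463 369] [ 0.4581 -0.6564  0.11  ]
[434 410] [ 0.3464 -0.661   0.11  ]
[445 419] [ 0.3454 -0.6846  0.11  ]
[477 419] [ 0.3852 -0.7264  0.11  ]
lid_press [([0.565, -0.004, 0.113], 0.96)]
keeper [([0.559, 0.073, -0.002], 0.59)]
keeper_hinge [([0.549, 0.164, 0.102], 0.62)]
latch [([0.566, 0.001, 0.083], 0.62)]
tub [([0.596, -0.218, -0.001], 0.69), ([0.373, -0.247, 0.001], 0.69), ([0.479, -0.33, 0.001], 0.67), ([0.587, -0.34, -0.0], 0.56)]
white 56 [269.625  195.9107] [ 0.5678 -0.0016  0.11  ]
top [364.7834 200.8252]
yellow [117.7027 183.1757]
[... 509 characters left out ...]
.11  ]
[212 253] [0.4276 0.1562 0.11  ]
[274 246] [ 0.4414 -0.0357  0.11  ]
blue [ 521  300   39   72 2211]
[528 308] [ 0.2224 -0.7895  0.11  ]
[521 332] [ 0.1537 -0.7584  0.11  ]
[531 359] [ 0.0759 -0.7764  0.11  ]
[559 371] [ 0.0391 -0.8528  0.11  ]
[559 301] [ 0.2392 -0.8855  0.11  ]
lid_press [([0.563, -0.004, 0.113], 0.61), ([0.56, 0.073, -0.002], 0.51)]
keeper [([0.56, 0.073, 0.0], 0.81)]
keeper_hinge [([0.549, 0.164, 0.102], 0.73), ([0.749, -0.19, -0.006], 0.31)]
latch [([0.564, 0.002, 0.079], 0.92)]
tub [([0.481, -0.334, -0.002], 0.85), ([0.586, -0.341, -0.003], 0.78), ([0.372, -0.251, -0.0], 0.75), ([0.591, -0.22, 0.001], 0.48)]
white 68 [262.0294 206.9412] [ 0.5666 -0.003   0.11  ]
```

View pics/crops.png

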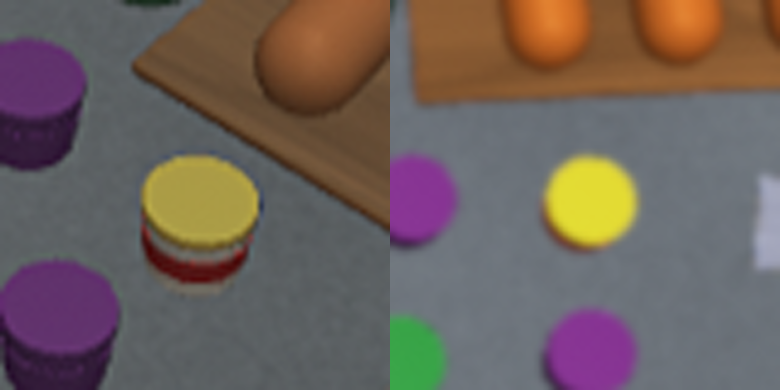

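The crop confirms a yellow lid with a red band at about (0.587, -0.339). The keeper's yaw is about 5.4° and its centre about (0.559, 0.074). The press spot should be near (0.566, -0.004), which agrees with the white blob. Next I'll work out the first move.

```bash
cat >> h.py <<'E'
from scipy.spatial.transform import Rotation as R
YAW=np.radians(5.4); KC=np.array([0.559,0.074,0.])
KX=np.array([np.cos(YAW),np.sin(YAW),0]);KY=np.array([-np.sin(YAW),np.cos(YAW),0])
def k2w(x,y,z): return KC+x*KX+y*KY+np.array([0,0,z])
def w2k(p): d=np.array(p)-KC; return np.array([d@KX,d@KY,d[2]])
def delta(s,pos,jaw,half=None):
    """jaw = world angle (deg) of tool y; returns mm-ish shift + rotvec deg"""
    R0=R.from_quat(s["eef_rot"]); best=None
    for a in (jaw,jaw+180):
        y=np.array([np.cos(np.radians(a)),np.sin(np.radians(a)),0]);z=np.array([0,0,-1.]);x=np.cross(y,z)
        rv=(R0.inv()*R.from_matrix(np.c_[x,y,z])).as_rotvec(degrees=True)
        if best is None or np.linalg.norm(rv)<np.linalg.norm(best): best=rv
    sh=R0.inv().apply(np.array(pos)-s["tool_pos"])
    return np.round(sh,4),np.round(best,1)
E
python3 - <<'E'
from plant import r
from h import *
s=r.get_state()
P=k2w(0,0.092-0.171,0.11);print(P)
print(delta(s,P+[0,0,0.06],5.4))
p=r.snapshot("top")
for uv in [(330,180),(426,178),(352,168),(380,165),(410,165)]: print(uv,ray(p,uv,0.02))
E
```

```text
[ 0.5664 -0.0046  0.11  ]
(array([-0.5143, -0.3876,  0.0687]), array([ 0. , -0. , 59.3]))
(330, 180) [ 0.6704 -0.2331  0.02  ]
(426, 178) [ 0.6637 -0.5567  0.02  ]
(352, 168) [ 0.7094 -0.3102  0.02  ]
(380, 165) [ 0.7159 -0.4058  0.02  ]
(410, 165) [ 0.7116 -0.5074  0.02  ]
```

Emit:
{"name": "carry_out", "arguments": {
  "commands": [
    [-0.514, -0.388, 0.02, 0, 0, 59.3],
    [-0.514, -0.388, 0.02, 0, 0, 59.3],
    [-0.514, -0.388, 0.02, 0, 0, 59.3],
    [-0.514, -0.388, 0.02, 0, 0, 59.3],
    [-0.514, -0.388, 0.02, 0, 0, 59.3],
    [-0.514, -0.388, 0.02, 0, 0, 59.3],
    [-0.514, -0.388, 0.02, 0, 0, 59.3],
    [-0.514, -0.388, 0.02, 0, 0, 59.3],
    [-0.514, -0.388, 0.02, 0, 0, 59.3],
    [-0.514, -0.388, 0.02, 0, 0, 59.3],
    [-0.514, -0.388, 0.02, 0, 0, 59.3],
    [-0.514, -0.388, 0.02, 0, 0, 59.3]
  ],
  "fingers": 255,
  "grip_force": 15
}}

```text
clock: 3.25
tool_pos: [0.5463, 0.0325, 0.2202]
eef_rot: [0.673, 0.74, 0.0, 0.0]
contact_force: [1.1, 0.6, -0.2]
opening: 0.007
```

Run:
```python
from plant import r
from h import *
s=r.get_state();print(s["clock"],s["tool_pos"],s["contact_force"],s["opening"])
print(delta(s,k2w(0,-0.079,0.13),5.4))
```

```text
3.25 [0.5463 0.0325 0.2202] [ 1.1463  0.573  -0.1905] 0.007452419024013647
(array([-0.0389,  0.0165,  0.0902]), array([ 0. , -0. ,  0.1]))
```

Emit:
{"name": "carry_out", "arguments": {
  "commands": [
    [-0.039, 0.0165, 0.04, 0, 0, 0],
    [-0.039, 0.0165, 0.085, 0, 0, 0],
    [-0.039, 0.0165, 0.085, 0, 0, 0],
    [-0.039, 0.0165, 0.085, 0, 0, 0],
    [-0.039, 0.0165, 0.085, 0, 0, 0]
  ]
}}

```text
clock: 3.75
tool_pos: [0.5666, -0.0012, 0.1374]
eef_rot: [0.672, 0.741, 0.002, 0.001]
contact_force: [-0.2, 0.3, -0.0]
opening: 0.006
```

Run:
```python
from plant import r
from h import *
s=r.get_state();print(s["clock"],s["tool_pos"],s["contact_force"],s["opening"])
print(delta(s,k2w(0,-0.079,0.115),5.4))
for n in("side","top"):
    p=r.snapshot(n);c=proj(p,s["tool_pos"]);print(n,c);x,y=map(int,c)
    cv2.imwrite(f"pics/pr_{n}.png",cv2.resize(p["img"][max(0,y-70):y+70,x-70:x+70],(390,390)))
cv2.imwrite("pics/pr.png",np.hstack([cv2.imread("pics/pr_side.png"),cv2.imread("pics/pr_top.png")]))
```

```text
3.75 [ 0.5666 -0.0012  0.1374] [-0.151   0.3334 -0.0152] 0.00632707532362867
(array([-0.0034, -0.0006,  0.0224]), array([ 0.2, -0. ,  0.2]))
side [268.8101 188.3539]
top [261.1617 204.9943]
```

View pics/pr.png

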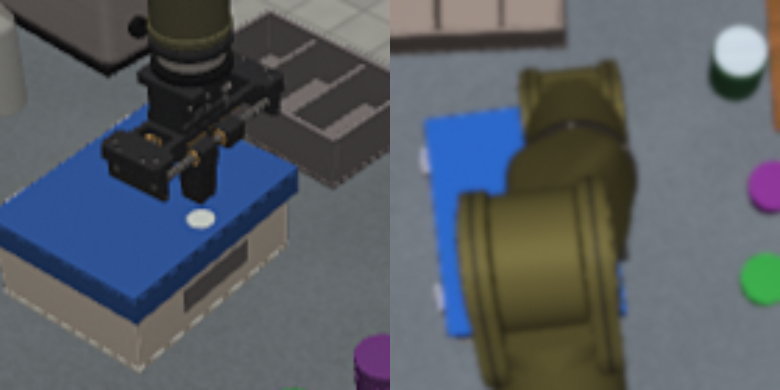

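The tip sits about 20 mm above the white spot, in line with it. I'll go down in steps.

Emit:
{"name": "carry_out", "arguments": {
  "commands": [
    [-0.003, 0, 0.01, 0, 0, 0],
    [-0.003, 0, 0.018, 0, 0, 0],
    [-0.003, 0, 0.024, 0, 0, 0],
    [-0.003, 0, 0.027, 0, 0, 0],
    [-0.003, 0, 0.03, 0, 0, 0],
    [-0.003, 0, 0.031, 0, 0, 0],
    [-0.003, 0, 0.032, 0, 0, 0],
    [-0.003, 0, 0.032, 0, 0, 0]
  ]
}}

```text
clock: 4.65
tool_pos: [0.5656, -0.006, 0.103]
eef_rot: [0.673, 0.74, -0.0, -0.0]
contact_force: [-0.2, -0.7, 1.8]
opening: 0.008
```

Emit:
{"name": "carry_out", "arguments": {
  "commands": [
    [0, 0, 0.001, 0, 0, 0],
    [0, 0, 0.002, 0, 0, 0],
    [0, 0, 0.002, 0, 0, 0]
  ]
}}

```text
clock: 4.95
tool_pos: [0.5656, -0.006, 0.101]
eef_rot: [0.673, 0.74, -0.0, -0.0]
contact_force: [-1.2, -0.1, 2.2]
opening: 0.006
```

Emit:
{"name": "carry_out", "arguments": {
  "commands": [
    [0, 0, 0.001, 0, 0, 0],
    [0, 0, 0.002, 0, 0, 0],
    [0, 0, 0.002, 0, 0, 0]
  ]
}}

```text
clock: 5.25
tool_pos: [0.5657, -0.0059, 0.0989]
eef_rot: [0.673, 0.74, -0.0, -0.0]
contact_force: [-1.4, -1.1, 2.7]
opening: 0.003
```

Emit:
{"name": "carry_out", "arguments": {
  "commands": [
    [0, 0, 0.001, 0, 0, 0],
    [0, 0, 0.002, 0, 0, 0],
    [0, 0, 0.002, 0, 0, 0]
  ]
}}

```text
clock: 5.55
tool_pos: [0.5658, -0.0059, 0.0969]
eef_rot: [0.673, 0.74, 0.0, -0.0]
contact_force: [-1.2, -0.9, 0.9]
opening: 0.006
```

Emit:
{"name": "carry_out", "arguments": {
  "commands": [
    [0, 0, 0.001, 0, 0, 0],
    [0, 0, 0.002, 0, 0, 0],
    [0, 0, 0.002, 0, 0, 0]
  ]
}}

```text
clock: 5.85
tool_pos: [0.5658, -0.0058, 0.095]
eef_rot: [0.673, 0.74, 0.0, -0.0]
contact_force: [-0.8, -0.4, 1.7]
opening: 0.0
```

Emit:
{"name": "carry_out", "arguments": {
  "commands": [
    [0, 0, 0.001, 0, 0, 0],
    [0, 0, 0.002, 0, 0, 0],
    [0, 0, 0.002, 0, 0, 0]
  ]
}}

```text
clock: 6.15
tool_pos: [0.5658, -0.0057, 0.0937]
eef_rot: [0.673, 0.74, 0.0, -0.0]
contact_force: [-2.1, -0.2, 8.5]
opening: 0.0
```

8.5 N means the stop. I'll release and back away towards -y.

Emit:
{"name": "carry_out", "arguments": {
  "commands": [
    [0, 0, -0.01, 0, 0, 0],
    [0, 0, -0.03, 0, 0, 0],
    [-0.02, 0, -0.05, 0, 0, 0],
    [-0.06, 0, -0.07, 0, 0, 0],
    [-0.11, 0, -0.09, 0, 0, 0],
    [-0.14, 0, -0.1, 0, 0, 0],
    [-0.14, 0, -0.1, 0, 0, 0]
  ]
}}

```text
clock: 6.85
tool_pos: [0.5803, -0.1535, 0.1955]
eef_rot: [0.676, 0.737, -0.0, 0.004]
contact_force: [0.6, -0.0, -1.1]
opening: 0.006
```

Run:
```python
from plant import r
from h import *
s=r.get_state();print(s["clock"],s["tool_pos"],s["contact_force"],s["opening"])
print(delta(s,[0.587,-0.339,0.11],90))
p=r.snapshot("side");cv2.imwrite("pics/open1.png",p["img"])
```

```text
6.85 [ 0.5803 -0.1535  0.1955] [ 0.629  -0.0121 -1.1215] 0.005804514698325458
(array([-0.1848, -0.0096,  0.0867]), array([ -0. ,   0.5, -85.1]))
```

View pics/open1.png

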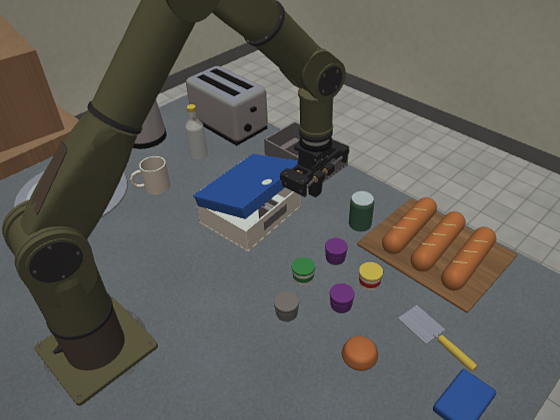

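The lid is opening. On to the tub, with the jaw along y.

Emit:
{"name": "carry_out", "arguments": {
  "commands": [
    [-0.05, -0.003, 0, 0, 0, -8.5],
    [-0.1, -0.006, 0, 0, 0, -17],
    [-0.15, -0.01, 0, 0, 0, -25.5],
    [-0.185, -0.01, 0.02, 0, 0, -34],
    [-0.185, -0.01, 0.04, 0, 0, -42.5],
    [-0.185, -0.01, 0.06, 0, 0, -51],
    [-0.185, -0.01, 0.08, 0, 0, -59.5],
    [-0.185, -0.01, 0.087, 0, 0, -68],
    [-0.185, -0.01, 0.087, 0, 0, -76.5],
    [-0.185, -0.01, 0.087, 0, 0, -85],
    [-0.185, -0.01, 0.087, 0, 0, -85],
    [-0.185, -0.01, 0.087, 0, 0, -85]
  ],
  "fingers": 30
}}

```text
clock: 8.1
tool_pos: [0.5872, -0.3289, 0.1058]
eef_rot: [-0.003, 1.0, 0.001, 0.0]
contact_force: [0.5, 0.1, 0.3]
opening: 0.884
```

Run:
```python
from plant import r
from h import *
s=r.get_state();print(s["clock"],s["tool_pos"],s["contact_force"],s["opening"])
print(delta(s,[0.587,-0.339,0.021],90))
o=[]
for n in("side","top"):
    p=r.snapshot(n);c=proj(p,[0.587,-0.339,0.048]);x,y=map(int,c)
    o.append(cv2.resize(p["img"][y-90:y+90,x-90:x+90],(390,390)))
cv2.imwrite("pics/ab.png",np.hstack(o))
```

```text
8.1 [ 0.5872 -0.3289  0.1058] [0.4569 0.1389 0.2512] 0.8835396349918483
(array([ 0.0002, -0.0102,  0.0848]), array([0.1, 0. , 0.3]))
```

View pics/ab.png

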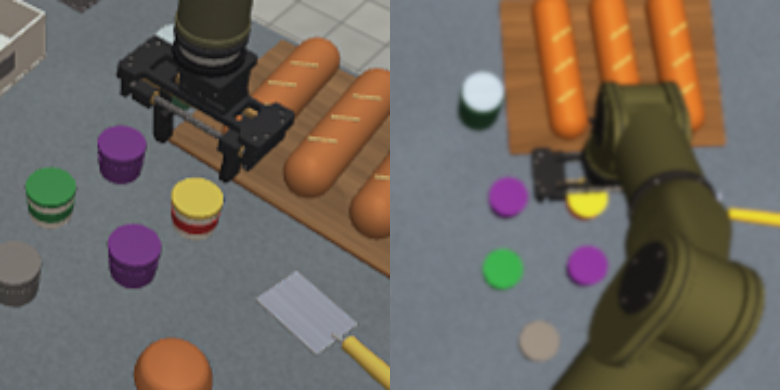

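Emit:
{"name": "carry_out", "arguments": {
  "commands": [
    [0, -0.01, 0.01, 0, 0, 0],
    [0, -0.01, 0.02, 0, 0, 0],
    [0, -0.01, 0.02, 0, 0, 0]
  ]
}}

```text
clock: 8.5
tool_pos: [0.5851, -0.3407, 0.0837]
eef_rot: [-0.003, 1.0, 0.0, -0.002]
contact_force: [0.0, 0.6, -0.3]
opening: 0.882
```

Run:
```python
from plant import r
from h import *
s=r.get_state();print(s["clock"],s["tool_pos"],s["contact_force"],s["opening"])
print(delta(s,[0.587,-0.339,0.021],90))
```

```text
8.5 [ 0.5851 -0.3407  0.0837] [ 0.0242  0.5781 -0.2947] 0.8819698685524121
(array([-0.0022,  0.0016,  0.0627]), array([ 0.1, -0.2,  0.4]))
```

Emit:
{"name": "carry_out", "arguments": {
  "commands": [
    [-0.002, 0.001, 0.02, 0, 0, 0],
    [-0.002, 0.001, 0.04, 0, 0, 0],
    [-0.002, 0.001, 0.055, 0, 0, 0],
    [-0.002, 0.001, 0.062, 0, 0, 0],
    [-0.002, 0.001, 0.062, 0, 0, 0],
    [-0.002, 0.001, 0.062, 0, 0, 0]
  ]
}}

```text
clock: 9.1
tool_pos: [0.5892, -0.3394, 0.0243]
eef_rot: [-0.004, 1.0, -0.0, 0.0]
contact_force: [0.0, 0.2, -0.1]
opening: 0.88
```

Run:
```python
from plant import r
from h import *
s=r.get_state();print(s["clock"],s["tool_pos"],s["contact_force"],s["opening"])
o=[]
for n in("side","top"):
    p=r.snapshot(n);c=proj(p,[0.587,-0.339,0.048]);x,y=map(int,c)
    o.append(cv2.resize(p["img"][y-60:y+60,x-60:x+60],(390,390)))
cv2.imwrite("pics/dn.png",np.hstack(o))
```

```text
9.1 [ 0.5892 -0.3394  0.0243] [ 0.011   0.2116 -0.1428] 0.88034769206957
```

View pics/dn.png

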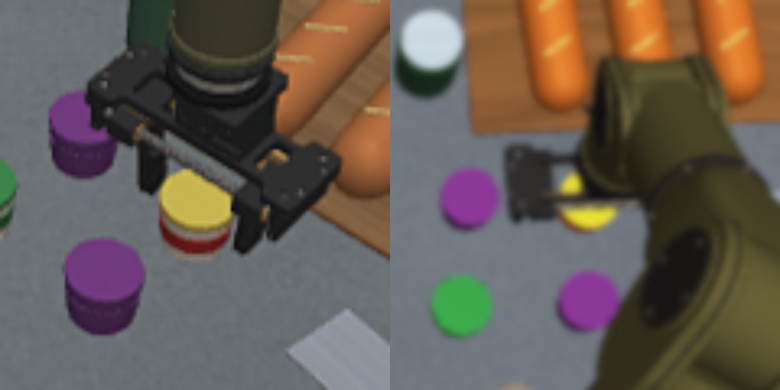

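The tub is between the fingers. I'll go down 4 mm more and close.

Emit:
{"name": "carry_out", "arguments": {
  "commands": [
    [0.002, 0, 0.004, 0, 0, 0],
    [0.002, 0, 0.004, 0, 0, 0]
  ]
}}

```text
clock: 9.4
tool_pos: [0.5862, -0.3396, 0.02]
eef_rot: [-0.004, 1.0, -0.0, -0.0]
contact_force: [-0.3, 0.0, -0.8]
opening: 0.881
```

Emit:
{"name": "carry_out", "arguments": {
  "commands": [
    [0, 0, 0, 0, 0, 0],
    [0, 0, 0, 0, 0, 0],
    [0, 0, 0, 0, 0, 0],
    [0, 0, 0, 0, 0, 0],
    [0, 0, 0, 0, 0, 0],
    [0, 0, 0, 0, 0, 0]
  ],
  "fingers": 255,
  "grip_force": 20
}}

```text
clock: 10.0
tool_pos: [0.5869, -0.3394, 0.0202]
eef_rot: [-0.004, 1.0, 0.0, 0.0]
contact_force: [-0.6, 0.8, 1.6]
opening: 0.648
```

Emit:
{"name": "carry_out", "arguments": {
  "commands": [
    [0, 0, -0.02, 0, 0, 0],
    [0, 0, -0.06, 0, 0, 0],
    [0, 0, -0.1, 0, 0, 0],
    [0, 0, -0.14, 0, 0, 0],
    [0, 0, -0.16, 0, 0, 0],
    [0, 0, -0.16, 0, 0, 0],
    [0, 0, -0.16, 0, 0, 0]
  ]
}}

```text
clock: 10.7
tool_pos: [0.5863, -0.3394, 0.1802]
eef_rot: [-0.004, 1.0, -0.0, -0.0]
contact_force: [-0.9, 0.8, -2.0]
opening: 0.655
```

Run:
```python
from plant import r
from h import *
s=r.get_state();print(s["clock"],s["tool_pos"],s["contact_force"],s["opening"])
for n in("side","top"):
    p=r.snapshot(n);cv2.imwrite(f"pics/lift_{n}.png",p["img"])
    for l in["keeper","keeper_floor","keeper_hinge","latch","lid_press","jar"]:
        print(l,[(np.round(d["xyz"],3).tolist(),round(d["p"],2),w2k(d["xyz"])) for d in r.spot_point(p,l)])
print(delta(s,k2w(-0.055,-0.015,0.18),5.4))
```

```text
10.7 [ 0.5863 -0.3394  0.1802] [-0.8976  0.8032 -1.9962] 0.6551074021087052
keeper [([0.558, 0.076, 0.003], 0.94, array([-0.0009,  0.0023,  0.0031]))]
keeper_floor [([0.56, 0.084, 0.006], 0.92, array([0.0014, 0.0095, 0.006 ]))]
keeper_hinge [([0.549, 0.169, 0.107], 0.85, array([-0.0012,  0.0959,  0.1071])), ([0.395, -0.46, 0.002], 0.37, array([-0.2133, -0.5165,  0.0022]))]
latch [([0.563, 0.002, 0.084], 0.58, array([-0.0025, -0.0721,  0.0842]))]
lid_press [([0.548, 0.205, 0.269], 0.87, array([0.0011, 0.1316, 0.2693]))]
jar [([0.48, -0.205, -0.001], 0.72, array([-0.1046, -0.2705, -0.0007])), ([0.613, 0.102, 0.004], 0.54, array([0.0564, 0.0224, 0.0038])), ([0.557, 0.087, 0.005], 0.51, array([-0.0011,  0.0133,  0.0052]))]
keeper [([0.558, 0.077, 0.0], 0.88, array([-0.0003,  0.0027,  0.0003]))]
keeper_floor [([0.555, 0.086, 0.004], 0.98, array([-0.0028,  0.012 ,  0.0037]))]
keeper_hinge [([0.547, 0.167, 0.101], 0.9, array([-0.0031,  0.0933,  0.1011])), ([0.449, 0.39, -0.002], 0.65, array([-0.0793,  0.3253, -0.0021]))]
latch [([0.563, 0.001, 0.08], 0.71, array([-0.0031, -0.0727,  0.0795]))]
lid_press [([0.545, 0.202, 0.275], 0.84, array([-0.0016,  0.1286,  0.2752]))]
jar [([0.61, 0.1, 0.004], 0.63, array([0.0527, 0.0213, 0.0045]))]
(array([0.0775, 0.3939, 0.0001]), array([-0., -0., 85.]))
```

View pics/lift_side.png

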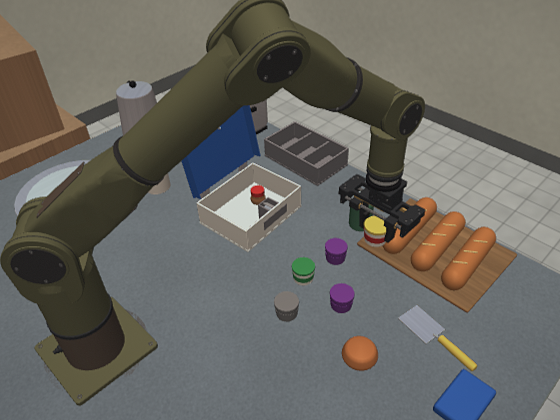

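View pics/lift_top.png

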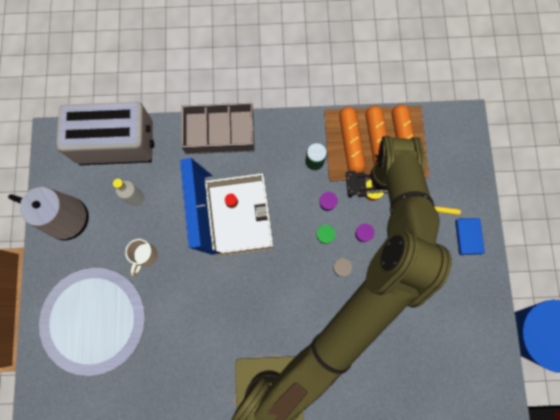

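The lid stands fully open, and the jar is at keeper (+0.054, +0.022). I'll carry the tub to above keeper (-0.053, -0.025).

Emit:
{"name": "carry_out", "arguments": {
  "commands": [
    [0.007, 0.035, 0, 0, 0, 8],
    [0.015, 0.07, 0, 0, 0, 16],
    [0.022, 0.11, 0, 0, 0, 24],
    [0.03, 0.15, 0, 0, 0, 32],
    [0.038, 0.19, 0, 0, 0, 40],
    [0.045, 0.23, 0, 0, 0, 48],
    [0.053, 0.27, 0, 0, 0, 56],
    [0.06, 0.305, 0, 0, 0, 64],
    [0.067, 0.34, 0, 0, 0, 72],
    [0.074, 0.37, 0, 0, 0, 80],
    [0.075, 0.384, 0, 0, 0, 85],
    [0.075, 0.384, 0, 0, 0, 85]
  ]
}}

```text
clock: 12.6
tool_pos: [0.5088, 0.0474, 0.1804]
eef_rot: [0.671, 0.742, 0.001, -0.0]
contact_force: [-0.3, -0.4, -1.7]
opening: 0.647
```

Run:
```python
from plant import r
from h import *
s=r.get_state();print(s["clock"],s["tool_pos"],s["contact_force"],s["opening"])
o=[]
for n in("side","top"):
    p=r.snapshot(n);x,y=map(int,proj(p,[0.559,0.074,0.1]))
    o.append(cv2.resize(p["img"][y-90:y+90,x-90:x+90],(390,390)))
cv2.imwrite("pics/ov.png",np.hstack(o))
s=r.get_state();print(s["tool_pos"],w2k(s["tool_pos"]),delta(s,k2w(-0.053,-0.025,0.027),5.4))
```

```text
12.6 [0.5088 0.0474 0.1804] [-0.3381 -0.3833 -1.7488] 0.6468474847351678
[0.5091 0.0435 0.1803] [-0.0525 -0.0257  0.1803] (array([ 0.0008, -0.0006,  0.1533]), array([0. , 0. , 0.2]))
```

View pics/ov.png

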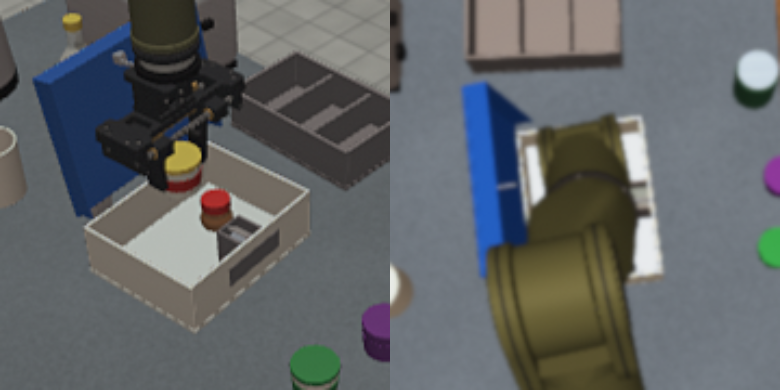

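Emit:
{"name": "carry_out", "arguments": {
  "commands": [
    [0, 0, 0.02, 0, 0, 0],
    [0, 0, 0.045, 0, 0, 0],
    [0, 0, 0.07, 0, 0, 0],
    [0, 0, 0.095, 0, 0, 0],
    [0, 0, 0.115, 0, 0, 0],
    [0, 0, 0.13, 0, 0, 0],
    [0, 0, 0.14, 0, 0, 0],
    [0, 0, 0.147, 0, 0, 0],
    [0, 0, 0.147, 0, 0, 0],
    [0, 0, 0.147, 0, 0, 0]
  ]
}}

```text
clock: 13.7
tool_pos: [0.5092, 0.0437, 0.0335]
eef_rot: [0.673, 0.74, 0.0, 0.0]
contact_force: [-0.3, 0.4, -1.7]
opening: 0.647
```

Run:
```python
from plant import r
from h import *
s=r.get_state();print(s["tool_pos"],w2k(s["tool_pos"]),s["contact_force"],delta(s,k2w(-0.053,-0.025,0.025),5.4))
p=r.snapshot("side");x,y=map(int,proj(p,[0.559,0.074,0.1]))
cv2.imwrite("pics/low.png",cv2.resize(p["img"][y-75:y+75,x-75:x+75],(560,560)))
```

```text
[0.5092 0.0437 0.0335] [-0.0524 -0.0255  0.0335] [-0.2766  0.3945 -1.6526] (array([ 0.0005, -0.0006,  0.0085]), array([ 0., -0.,  0.]))
```

View pics/low.png

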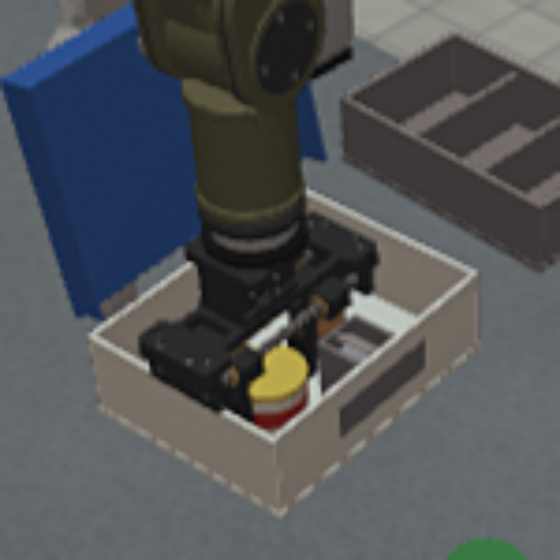

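Emit:
{"name": "carry_out", "arguments": {
  "commands": [
    [0, 0, 0.002, 0, 0, 0],
    [0, 0, 0.004, 0, 0, 0],
    [0, 0, 0.006, 0, 0, 0],
    [0, 0, 0.007, 0, 0, 0],
    [0, 0, 0.007, 0, 0, 0]
  ]
}}

```text
clock: 14.25
tool_pos: [0.5087, 0.044, 0.0259]
eef_rot: [0.673, 0.74, -0.0, -0.0]
contact_force: [0.2, 0.5, -1.2]
opening: 0.654
```

Emit:
{"name": "carry_out", "arguments": {
  "commands": [
    [0, 0, 0.001, 0, 0, 0],
    [0, 0, 0.0015, 0, 0, 0],
    [0, 0, 0.0015, 0, 0, 0]
  ]
}}

```text
clock: 14.55
tool_pos: [0.5088, 0.044, 0.0251]
eef_rot: [0.673, 0.74, 0.0, 0.0]
contact_force: [-0.6, 0.6, 4.2]
opening: 0.653
```

Touchdown on the floor (force changed from -1.2 to +4.2 N). I'll let go, opening to about 72 mm.

Emit:
{"name": "carry_out", "arguments": {
  "commands": [
    [0, 0, 0, 0, 0, 0],
    [0, 0, 0, 0, 0, 0],
    [0, 0, 0, 0, 0, 0],
    [0, 0, 0, 0, 0, 0],
    [0, 0, 0, 0, 0, 0]
  ],
  "fingers": 48
}}

```text
clock: 15.05
tool_pos: [0.5088, 0.044, 0.0245]
eef_rot: [0.673, 0.74, 0.0, -0.0]
contact_force: [0.7, -0.8, -0.1]
opening: 0.809
```

Emit:
{"name": "carry_out", "arguments": {
  "commands": [
    [0, 0, -0.01, 0, 0, 0],
    [0, 0, -0.025, 0, 0, 0],
    [0, 0, -0.045, 0, 0, 0],
    [0, 0, -0.075, 0, 0, 0],
    [0, 0, -0.115, 0, 0, 0],
    [0, 0, -0.155, 0, 0, 0],
    [0, 0, -0.195, 0, 0, 0],
    [0, 0, -0.235, 0, 0, 0],
    [0, 0, -0.275, 0, 0, 0],
    [0, 0, -0.315, 0, 0, 0],
    [0, 0, -0.355, 0, 0, 0],
    [0, 0, -0.355, 0, 0, 0]
  ]
}}

```text
clock: 16.25
tool_pos: [0.5112, 0.0441, 0.3855]
eef_rot: [0.673, 0.74, 0.005, 0.004]
contact_force: [-0.7, -0.5, -0.6]
opening: 0.812
```

Run:
```python
from plant import r
from h import *
o=[]
for n in("side","top"):
    p=r.snapshot(n);x,y=map(int,proj(p,[0.559,0.074,0.1]))
    o.append(cv2.resize(p["img"][y-90:y+90,x-90:x+90],(390,390)))
    for l in["tub","lid_press"]:
        print(l,[(np.round(d["xyz"],3).tolist(),round(d["p"],2),w2k(d["xyz"])) for d in r.spot_point(p,l)])
cv2.imwrite("pics/pl.png",np.hstack(o))
s=r.get_state();print(s["clock"],s["q"],s["tool_pos"],w2k(s["tool_pos"]),delta(s,k2w(0,0.19,0.38),5.4))
```

```text
tub [([0.509, 0.042, 0.006], 0.61, array([-0.0523, -0.0271,  0.0057])), ([0.375, -0.249, -0.003], 0.59, array([-0.2133, -0.3047, -0.0028])), ([0.48, -0.327, 0.002], 0.58, array([-0.1164, -0.3921,  0.0019])), ([0.598, -0.219, 0.0], 0.58, array([ 0.0116, -0.2952,  0.0001])), ([0.558, 0.071, 0.002], 0.3, array([-0.0012, -0.0029,  0.0016]))]
lid_press [([0.545, 0.203, 0.272], 0.87, array([-0.0014,  0.1295,  0.2721]))]
tub [([0.372, -0.25, -0.001], 0.83, array([-0.217 , -0.3049, -0.0014])), ([0.59, -0.22, -0.002], 0.72, array([ 0.0034, -0.2961, -0.0022])), ([0.48, -0.329, -0.0], 0.67, array([-0.1162, -0.394 , -0.0004]))]
lid_press [([0.543, 0.202, 0.273], 0.63, array([-0.0042,  0.1287,  0.2733])), ([0.564, 0.002, 0.08], 0.17, array([-0.0015, -0.0724,  0.08  ]))]
16.55 [-0.1969  0.376   0.0304  1.7004 -0.0128  1.0686 -0.0674] [0.5078 0.0439 0.3782] [-0.0538 -0.0252  0.3782] (array([ 0.2151,  0.054 , -0.002 ]), array([-0.2,  0. ,  0.1]))
```

View pics/pl.png

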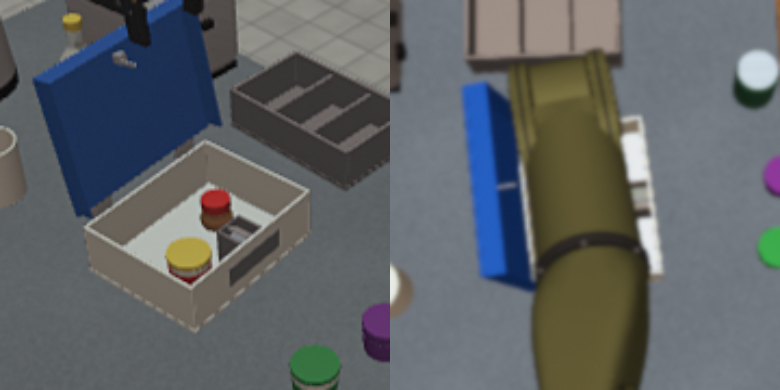

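The tub stands in the keeper at about (-0.052, -0.027). Now over the lid, with fingers shut, to behind it.

Emit:
{"name": "carry_out", "arguments": {
  "commands": [
    [0.04, 0.01, -0.01, 0, 0, 0],
    [0.08, 0.02, -0.01, 0, 0, 0],
    [0.12, 0.03, -0.01, 0, 0, 0],
    [0.16, 0.045, -0.01, 0, 0, 0],
    [0.2, 0.054, 0, 0, 0, 0],
    [0.215, 0.054, 0, 0, 0, 0],
    [0.215, 0.054, 0, 0, 0, 0],
    [0.215, 0.054, 0, 0, 0, 0]
  ],
  "fingers": 255
}}

```text
clock: 17.35
tool_pos: [0.5422, 0.2612, 0.3792]
eef_rot: [0.673, 0.739, -0.001, 0.001]
contact_force: [-0.1, -1.0, -0.0]
opening: 0.107
```

Emit:
{"name": "carry_out", "arguments": {
  "commands": [
    [0, 0, 0.03, 0, 0, 0],
    [0, 0, 0.06, 0, 0, 0],
    [0, 0, 0.09, 0, 0, 0],
    [0, 0, 0.115, 0, 0, 0],
    [0, 0, 0.115, 0, 0, 0],
    [0, 0, 0.115, 0, 0, 0]
  ]
}}

```text
clock: 17.95
tool_pos: [0.5429, 0.2612, 0.2655]
eef_rot: [0.674, 0.739, 0.0, 0.001]
contact_force: [0.1, -0.3, 0.7]
opening: 0.005
```

Run:
```python
from plant import r
from h import *
s=r.get_state();k=w2k(s["tool_pos"]);print(s["clock"],k,s["contact_force"],s["opening"],delta(s,k2w(0,0.19,0.265),5.4))
p=r.snapshot("side");x,y=map(int,proj(p,[0.559,0.1,0.2]))
cv2.imwrite("pics/beh.png",cv2.resize(p["img"][y-90:y+90,x-90:x+90],(560,560)))
out=[]
for t in np.linspace(1.75,0.0,59):
    rho=0.165+0.016*(1-t/1.75)
    y=.092-rho*np.cos(t)+.006*np.sin(t)+0.010; z=.104+rho*np.sin(t)+.006*np.cos(t)
    out.append((round(t,2),round(y-k[1],3),round(k[2]-z,3)))
print(out)
```

```text
17.95 [0.0016 0.1879 0.2655] [ 0.0692 -0.2554  0.682 ] 0.004521889877733971 (array([ 0.0021, -0.0016,  0.0005]), array([ 0. ,  0. , -0.1]))
[(np.float64(1.75), np.float64(-0.051), np.float64(0.0)), (np.float64(1.72), np.float64(-0.055), np.float64(-0.001)), (np.float64(1.69), np.float64(-0.06), np.float64(-0.002)), (np.float64(1.66), np.float64(-0.065), np.float64(-0.003)), (np.float64(1.63), np.float64(-0.07), np.float64(-0.004)), (np.float64(1.6), np.float64(-0.075), np.float64(-0.005)), (np.float64(1.57), np.float64(-0.08), np.float64(-0.005)), (np.float64(1.54), np.float64(-0.085), np.float64(-0.006)), (np.float64(1.51), np.float64(-0.09), np.float64(-0.006)), (np.float64(1.48), np.float64(-0.095), np.float64(-0.006)), (np.float64(1.45), np.float64(-0.1), np.float64(-0.006)), (np.float64(1.42), np.float64(-0.106), np.float64(-0.005)), (np.float64(1.39), np.float64(-0.111), np.float64(-0.005)), (np.float64(1.36), np.float64(-0.116), np.float64(-0.005)), (np.float64(1.33), np.float64(-0.121), np.float64(-0.004)), (np.float64(1.3), np.float64(-0.126), np.float64(-0.003)), (np.float6
[... 1815 characters left out ...]
.float64(0.33), np.float64(-0.252), np.float64(0.098)), (np.float64(0.3), np.float64(-0.254), np.float64(0.103)), (np.float64(0.27), np.float64(-0.256), np.float64(0.108)), (np.float64(0.24), np.float64(-0.258), np.float64(0.113)), (np.float64(0.21), np.float64(-0.26), np.float64(0.118)), (np.float64(0.18), np.float64(-0.261), np.float64(0.123)), (np.float64(0.15), np.float64(-0.263), np.float64(0.129)), (np.float64(0.12), np.float64(-0.264), np.float64(0.134)), (np.float64(0.09), np.float64(-0.265), np.float64(0.139)), (np.float64(0.06), np.float64(-0.266), np.float64(0.145)), (np.float64(0.03), np.float64(-0.266), np.float64(0.15)), (np.float64(0.0), np.float64(-0.267), np.float64(0.156))]
```

View pics/beh.png

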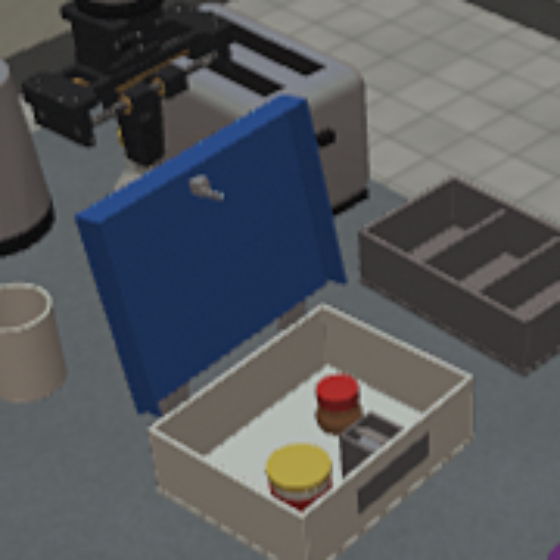

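Emit:
{"name": "carry_out", "arguments": {
  "commands": [
    [-0.02, 0, 0, 0, 0, 0],
    [-0.032, 0, 0, 0, 0, 0],
    [-0.039, 0, 0, 0, 0, 0],
    [-0.044, 0, 0, 0, 0, 0],
    [-0.048, 0, 0, 0, 0, 0],
    [-0.052, 0, -0.001, 0, 0, 0],
    [-0.056, 0, -0.001, 0, 0, 0],
    [-0.06, 0, -0.002, 0, 0, 0],
    [-0.064, 0, -0.003, 0, 0, 0],
    [-0.068, 0, -0.004, 0, 0, 0],
    [-0.072, 0, -0.004, 0, 0, 0],
    [-0.076, 0, -0.005, 0, 0, 0]
  ]
}}

```text
clock: 19.2
tool_pos: [0.5492, 0.1871, 0.2695]
eef_rot: [0.673, 0.74, -0.0, -0.0]
contact_force: [-0.5, 1.3, -0.5]
opening: 0.004
```

Emit:
{"name": "carry_out", "arguments": {
  "commands": [
    [-0.004, 0, 0, 0, 0, 0],
    [-0.009, 0, -0.001, 0, 0, 0],
    [-0.014, 0, -0.001, 0, 0, 0],
    [-0.019, 0, -0.001, 0, 0, 0],
    [-0.024, 0, -0.001, 0, 0, 0],
    [-0.03, 0, 0, 0, 0, 0],
    [-0.035, 0, 0, 0, 0, 0],
    [-0.04, 0, 0, 0, 0, 0],
    [-0.045, 0, 0.001, 0, 0, 0],
    [-0.05, 0, 0.002, 0, 0, 0],
    [-0.055, 0, 0.003, 0, 0, 0],
    [-0.06, 0, 0.004, 0, 0, 0]
  ]
}}

```text
clock: 20.4
tool_pos: [0.5551, 0.1274, 0.2655]
eef_rot: [0.673, 0.74, 0.0, -0.0]
contact_force: [-0.1, 1.0, -0.1]
opening: 0.001
```

Run:
```python
from plant import r
from h import *
s=r.get_state();k=w2k(s["tool_pos"]);print(s["clock"],k,s["contact_force"])
p=r.snapshot("side");x,y=map(int,proj(p,[0.559,0.1,0.2]))
cv2.imwrite("pics/sw1.png",cv2.resize(p["img"][y-90:y+90,x-90:x+90],(560,560)))
```

```text
20.4 [0.0011 0.0535 0.2655] [-0.1205  0.9589 -0.1094]
```

View pics/sw1.png

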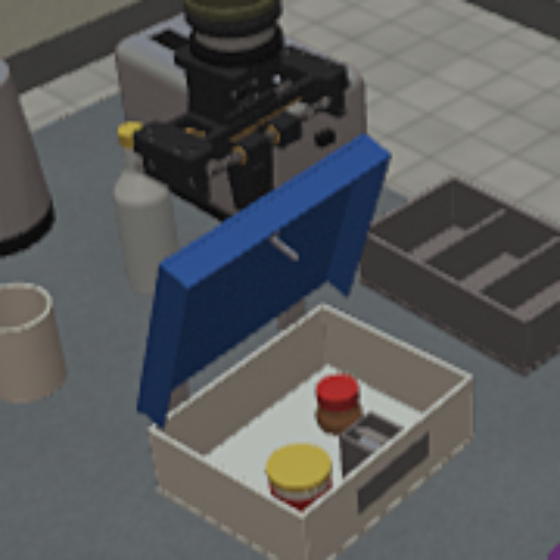

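The sweep is working: finger on the outer face, about 1 N.

Emit:
{"name": "carry_out", "arguments": {
  "commands": [
    [-0.005, 0, 0.002, 0, 0, 0],
    [-0.01, 0, 0.003, 0, 0, 0],
    [-0.015, 0, 0.005, 0, 0, 0],
    [-0.019, 0, 0.006, 0, 0, 0],
    [-0.024, 0, 0.008, 0, 0, 0],
    [-0.029, 0, 0.01, 0, 0, 0],
    [-0.034, 0, 0.013, 0, 0, 0],
    [-0.038, 0, 0.015, 0, 0, 0],
    [-0.043, 0, 0.018, 0, 0, 0],
    [-0.047, 0, 0.02, 0, 0, 0],
    [-0.052, 0, 0.023, 0, 0, 0],
    [-0.056, 0, 0.026, 0, 0, 0]
  ]
}}

```text
clock: 21.65
tool_pos: [0.5604, 0.0716, 0.2394]
eef_rot: [0.673, 0.74, 0.0, 0.0]
contact_force: [-0.7, 2.6, 0.6]
opening: 0.002
```

Emit:
{"name": "carry_out", "arguments": {
  "commands": [
    [-0.004, 0, 0.003, 0, 0, 0],
    [-0.009, 0, 0.006, 0, 0, 0],
    [-0.013, 0, 0.009, 0, 0, 0],
    [-0.017, 0, 0.013, 0, 0, 0],
    [-0.021, 0, 0.016, 0, 0, 0],
    [-0.024, 0, 0.02, 0, 0, 0],
    [-0.028, 0, 0.024, 0, 0, 0],
    [-0.032, 0, 0.028, 0, 0, 0],
    [-0.035, 0, 0.032, 0, 0, 0],
    [-0.038, 0, 0.036, 0, 0, 0],
    [-0.041, 0, 0.04, 0, 0, 0],
    [-0.045, 0, 0.045, 0, 0, 0]
  ]
}}

```text
clock: 22.85
tool_pos: [0.5647, 0.0273, 0.1943]
eef_rot: [0.673, 0.74, 0.0, -0.0]
contact_force: [0.0, 1.3, 1.4]
opening: 0.007
```

Run:
```python
from plant import r
from h import *
s=r.get_state();k=w2k(s["tool_pos"]);print(s["clock"],k,s["contact_force"])
p=r.snapshot("side");x,y=map(int,proj(p,[0.559,0.1,0.2]))
cv2.imwrite("pics/sw2.png",cv2.resize(p["img"][y-90:y+90,x-90:x+90],(560,560)))
```

```text
22.85 [ 0.0013 -0.047   0.1943] [0.0393 1.2859 1.4273]
```

View pics/sw2.png

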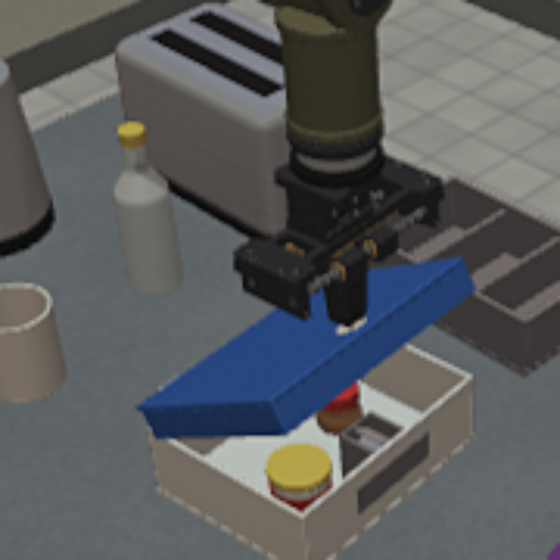

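Emit:
{"name": "carry_out", "arguments": {
  "commands": [
    [-0.003, 0, 0.004, 0, 0, 0],
    [-0.006, 0, 0.009, 0, 0, 0],
    [-0.009, 0, 0.013, 0, 0, 0],
    [-0.012, 0, 0.018, 0, 0, 0],
    [-0.014, 0, 0.023, 0, 0, 0],
    [-0.017, 0, 0.028, 0, 0, 0],
    [-0.019, 0, 0.033, 0, 0, 0],
    [-0.021, 0, 0.038, 0, 0, 0],
    [-0.024, 0, 0.043, 0, 0, 0],
    [-0.026, 0, 0.048, 0, 0, 0],
    [-0.027, 0, 0.053, 0, 0, 0],
    [-0.029, 0, 0.058, 0, 0, 0]
  ]
}}

```text
clock: 24.1
tool_pos: [0.5674, -0.0017, 0.1362]
eef_rot: [0.673, 0.74, 0.0, -0.0]
contact_force: [0.9, 2.0, 2.2]
opening: 0.009
```

Emit:
{"name": "carry_out", "arguments": {
  "commands": [
    [-0.001, 0, 0.005, 0, 0, 0],
    [-0.002, 0, 0.01, 0, 0, 0],
    [-0.003, 0, 0.015, 0, 0, 0],
    [-0.003, 0, 0.019, 0, 0, 0],
    [-0.003, 0, 0.022, 0, 0, 0],
    [-0.003, 0, 0.024, 0, 0, 0],
    [-0.003, 0, 0.024, 0, 0, 0]
  ]
}}

```text
clock: 24.8
tool_pos: [0.5677, -0.0052, 0.1124]
eef_rot: [0.673, 0.74, -0.0, 0.0]
contact_force: [0.2, -0.3, 2.4]
opening: 0.002
```

Run:
```python
from plant import r
from h import *
s=r.get_state();k=w2k(s["tool_pos"]);print(s["clock"],k,s["contact_force"])
p=r.snapshot("side");x,y=map(int,proj(p,[0.559,0.1,0.15]))
cv2.imwrite("pics/sw3.png",cv2.resize(p["img"][y-90:y+90,x-90:x+90],(560,560)))
```

```text
24.8 [ 0.0012 -0.0797  0.1124] [ 0.1543 -0.317   2.4068]
```

View pics/sw3.png

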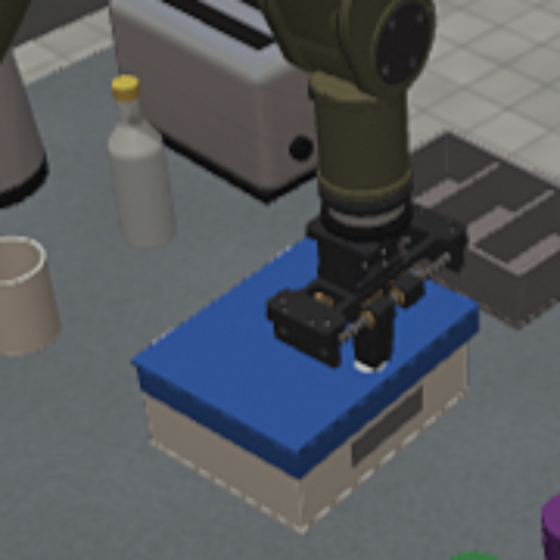

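Nearly level (z = 0.112). I'll press on to the stop in small steps.

Emit:
{"name": "carry_out", "arguments": {
  "commands": [
    [0, 0, 0.002, 0, 0, 0],
    [0, 0, 0.004, 0, 0, 0],
    [0, 0, 0.006, 0, 0, 0],
    [0, 0, 0.007, 0, 0, 0],
    [0, 0, 0.007, 0, 0, 0]
  ]
}}

```text
clock: 25.35
tool_pos: [0.5676, -0.0047, 0.1054]
eef_rot: [0.673, 0.74, -0.0, -0.0]
contact_force: [0.1, -0.7, 2.7]
opening: 0.005
```

Emit:
{"name": "carry_out", "arguments": {
  "commands": [
    [0, 0, 0.001, 0, 0, 0],
    [0, 0, 0.002, 0, 0, 0],
    [0, 0, 0.002, 0, 0, 0]
  ]
}}

```text
clock: 25.65
tool_pos: [0.5676, -0.0047, 0.1035]
eef_rot: [0.673, 0.74, -0.0, -0.0]
contact_force: [-1.3, -1.7, 2.4]
opening: 0.004
```

Emit:
{"name": "carry_out", "arguments": {
  "commands": [
    [0, 0, 0.001, 0, 0, 0],
    [0, 0, 0.0015, 0, 0, 0],
    [0, 0, 0.0015, 0, 0, 0]
  ]
}}

```text
clock: 25.95
tool_pos: [0.5676, -0.0046, 0.102]
eef_rot: [0.673, 0.74, -0.0, -0.0]
contact_force: [-0.7, -1.3, 2.0]
opening: 0.004
```

Emit:
{"name": "carry_out", "arguments": {
  "commands": [
    [0, 0, 0.001, 0, 0, 0],
    [0, 0, 0.0015, 0, 0, 0],
    [0, 0, 0.0015, 0, 0, 0]
  ]
}}

```text
clock: 26.25
tool_pos: [0.5676, -0.0046, 0.1005]
eef_rot: [0.673, 0.74, 0.0, -0.0]
contact_force: [0.2, -2.1, 3.1]
opening: 0.004
```

Emit:
{"name": "carry_out", "arguments": {
  "commands": [
    [0, 0, 0.001, 0, 0, 0],
    [0, 0, 0.0015, 0, 0, 0],
    [0, 0, 0.0015, 0, 0, 0]
  ]
}}

```text
clock: 26.55
tool_pos: [0.5676, -0.0046, 0.099]
eef_rot: [0.673, 0.74, 0.0, -0.0]
contact_force: [-1.0, -1.6, 2.0]
opening: 0.001
```

Emit:
{"name": "carry_out", "arguments": {
  "commands": [
    [0, 0, 0.001, 0, 0, 0],
    [0, 0, 0.0015, 0, 0, 0],
    [0, 0, 0.0015, 0, 0, 0]
  ]
}}

```text
clock: 26.85
tool_pos: [0.5676, -0.0046, 0.0978]
eef_rot: [0.673, 0.74, 0.0, -0.0]
contact_force: [-0.8, -1.7, 4.4]
opening: 0.003
```

Emit:
{"name": "carry_out", "arguments": {
  "commands": [
    [0, 0, 0.0005, 0, 0, 0],
    [0, 0, 0.001, 0, 0, 0],
    [0, 0, 0.001, 0, 0, 0]
  ]
}}

```text
clock: 27.15
tool_pos: [0.5676, -0.0045, 0.0972]
eef_rot: [0.673, 0.74, 0.0, 0.0]
contact_force: [-1.8, -1.0, 7.6]
opening: 0.007
```

The stop: 7.6 N. I'll release slowly and lift clear.

Emit:
{"name": "carry_out", "arguments": {
  "commands": [
    [0, 0, -0.003, 0, 0, 0],
    [0, 0, -0.008, 0, 0, 0],
    [0, 0, -0.015, 0, 0, 0],
    [0, 0, -0.03, 0, 0, 0],
    [-0.01, 0, -0.05, 0, 0, 0],
    [-0.04, 0, -0.07, 0, 0, 0],
    [-0.08, 0, -0.09, 0, 0, 0],
    [-0.12, 0, -0.11, 0, 0, 0],
    [-0.15, 0, -0.12, 0, 0, 0],
    [-0.15, 0, -0.12, 0, 0, 0],
    [-0.15, 0, -0.12, 0, 0, 0]
  ]
}}

```text
clock: 28.25
tool_pos: [0.5817, -0.154, 0.2167]
eef_rot: [0.673, 0.739, 0.0, -0.0]
contact_force: [0.2, 0.2, -0.1]
opening: 0.009
```

Run:
```python
from plant import r
from h import *
s=r.get_state();print(s["clock"],s["contact_force"])
p=r.snapshot("side");x,y=map(int,proj(p,[0.559,0.1,0.15]))
cv2.imwrite("pics/end.png",cv2.resize(p["img"][y-90:y+90,x-90:x+90],(560,560)))
for i in range(14): p=r.snapshot("side")
cv2.imwrite("pics/end2.png",p["img"])
print([(np.round(d["xyz"],3).tolist(),round(d["p"],2)) for d in r.spot_point(p,"lid_press")])
hsv=cv2.cvtColor(p["img"],cv2.COLOR_BGR2HSV);m=cv2.inRange(hsv,(100,150,60),(125,255,255))
m0=cv2.inRange(cv2.cvtColor(cv2.imread("pics/side0.png"),cv2.COLOR_BGR2HSV),(100,150,60),(125,255,255))
print("lid mask diff px",((m!=m0)[140:245,180:320]).sum())
```

```text
28.25 [ 0.1573  0.1688 -0.1019]
[([0.567, -0.003, 0.114], 0.56)]
lid mask diff px 250
```

View pics/end2.png

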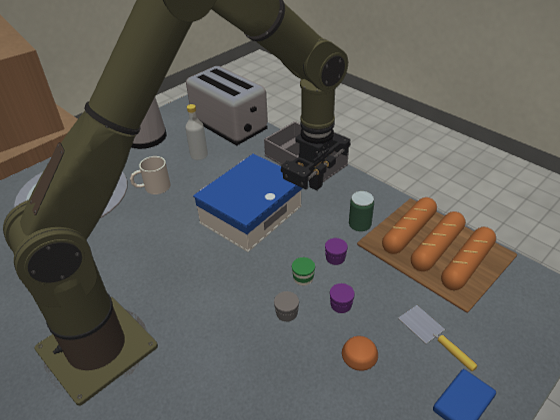

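Run:
```python
from plant import r
from h import *
for i in range(10): p=r.snapshot("side")
f=lambda im:cv2.inRange(cv2.cvtColor(im,cv2.COLOR_BGR2HSV),(100,150,60),(125,255,255))
d=f(p["img"])!=f(cv2.imread("pics/side0.png"))
print("diff left of gripper",d[140:245,180:275].sum())
s=r.get_state();print(s["clock"],s["contact_force"])
im=p["img"][140:245,180:320]
for l in["tub_green","can","mug","jar","lid_press"]: print(l,[(np.round(q["xyz"],3).tolist(),round(q["p"],2)) for q in r.spot_point(p,l)][:2])
print(r.finish_job())
```

```text
diff left of gripper 4
29.55 [ 0.0338 -0.0195  0.6422]
tub_green [([0.483, -0.206, 0.0], 0.8)]
can [([0.741, -0.184, 0.0], 0.94)]
mug [([0.445, 0.392, 0.002], 0.86)]
jar [([0.442, 0.391, 0.004], 0.72)]
lid_press [([0.565, -0.003, 0.114], 0.7)]
the job is handed in; nothing more can be done
None
```

The tub is in the keeper with the lid latched shut, and I handed the job in at about 29.5 s of the 72 s allowed.

- **Opening:** I pressed the lid to its stop, with a reading of 8.5 N. It sprang fully open and stood past upright.
- **Tub:** I set the yellow-lidded tub on the keeper's floor at about (-52, -27) mm from its centre. It touched down at about 4 N and was upright when I let go.
- **Closing:** I swept the lid down from behind, reading under 3 N, then pressed it to the stop at 7.6 N and let go.

**Last checks:**
- The lid stayed down by itself for more than a second after release. Its outline matched the first picture to within 4 pixels wherever the gripper did not block the view, and the press spot was back at its starting height.
- The green tub, can and mug were within about 4 mm of where they started. The soap, roll and spreader I checked only by eye in the last pictures, and they looked unmoved.
- With the lid shut, the tub and jar could not be seen. The network's last "jar" report was actually the mug.
- Forces were read only at the end of each move, so brief peaks in between were not seen.

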